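# Put the culture spatula away in the tool block

### The job

Take the spatula from its leaning rest and put it away in the slotted tool block, blade down and fully home, so that its shoulder sits flat on the block, and leave it standing there. The three slots look alike but inside most are too shallow: feel gently for one that takes the whole blade and never force the blade against the block. Leave the jars and other things on the bench where they are.

Things in the scene. Friction and masses are not known exactly. Their poses are not given: they have to be found in the camera images.
- spatula: flat steel spatula, black handle, 155 long, 70-135 g, same either way round. Origin on its axis at the shoulder's underside; z up the handle, x thin, y broad. Blade 3 (x) by 36 (y), reaching 60 below the origin (last 8 only 24 wide). Shoulder bar 14 (x) by 48 (y), z 0 to 8. Handle 14 (x) by 22 (y), z 8 to 95. Starts leaning 30 deg in the rest, handle up and towards the robot.
- spatula_grip (a point): point on the axis of the spatula's handle, 62 from its origin along z: grip the 22 wide handle here across its width (along y), fingers pointing down the handle (-z). Same axes as the spatula.
- tool_rest: fixed leaning steel rest, base 110 (x) by 75 (y); origin at the base's underside, the spatula's shoulder lies 78 above it. A sloping plate 62 wide supports the spatula up to 30 beyond the shoulder; the rest of the handle is free. A ledge carries the blade's tip and low lips stand 2 beside the shoulder's ends: the spatula comes out along its axis or straight up.
- tool_block: fixed aluminium block 120 (x) by 80 (y) by 80 high; origin at the centre of its underside. Three vertical slots in its top at x = -30, 0, +30, each 6 (x) by 42 (y), mouths chamfered by 2. Rigid. The spatula is home when its origin is 80 above the block's. Press the spatula on it with at most 40 N.
- block_top (a point): centre of the block's top face, at the mouth of the middle slot; block's axes. Inside the block an unseen fixed stop bar sits differently each time: at least one slot (now and then two neighbours) takes the whole 60 blade; in the others the blade strikes a rigid floor about 25 or 33 below this face. Which is which cannot be read from any pose: it must be felt.
- jar_a: closed glass culture jar with a white screw lid, 72 dia x 95 high; a bystander, origin at the centre of its underside; weighs 300 g
- jar_b: closed glass culture jar with a white screw lid, 72 dia x 95 high; a bystander, origin at the centre of its underside; weighs 300 g
- jar_c: closed glass culture jar with a white screw lid, 72 dia x 95 high; a bystander, origin at the centre of its underside; weighs 300 g
- dish: shallow steel dish, 90 dia x 18 high; a bystander, origin at the centre of its underside; weighs 120 g
- spray_bottle: clear spray bottle with white head, 60 dia x 157 high; a bystander, origin at the centre of its underside; weighs 300 g
- burner: small glass spirit burner, 76 dia x 70 high; a bystander, origin at the centre of its underside; weighs 250 g
- jar_lid: loose white jar lid, 72 dia x 14 high; a bystander, origin at the centre of its underside; weighs 30 g
Mind the look-alikes: they are no part of the job. Leave any blue or orange look-alike of the spatula alone.

How it is judged:
By the outcome, as a careful person would: the job done as asked, in the order asked, and still so for the second after the job is handed in, with the robot touching nothing.
It also fails if it takes over 58 s, if anything falls off the work surface, if the arm or the gripper's body presses on something with over 40 N, if the wrist force passes 120 N, or if a joint passes its speed limit or range.

### The arm

A 7-joint arm with a two-finger parallel gripper is mounted at the origin on the work surface. World frame = base frame: x ahead of the robot, y to its left, z up, the work surface at z = 0. Lengths are in m, angles in rad, forces in N, time in s.
With the tool pointing down it reaches from about 0.425 to 1.025 m from the base axis. Payload 9.4 kg.
Tool frame: the origin (TCP) lies between the finger pads; the fingertips stand 22 mm ahead of it and the grasp point (between the pads) lies 3 mm ahead of it (tips_ahead is the distance from the TCP to the fingertips, in m); z points along the fingers, y is the line along which they close (so a half turn about z gives the same grasp; the last joint's range is limited). The gripper opens to 85 mm and grips with 20 to 120 N. Pads are 22 mm wide; open, the fingers measure 114 mm over their backs; the gripper's body (76 mm by 85 mm) begins 54 mm behind the grasp point. The pads swing forward as they close: fully open they stand 13 mm farther back than shut.
Start: joints at [1.097, 0.599, -0.003, 1.599, 0.002, 0.943, -0.08], TCP at [0.28, -0.669, 0.253] pointing down, gripper open.
Joint ranges: [-2.57, 2.57], [-0.35, 1.97], [-1.29, 1.29], [0.11, 2.56], [-1.05, 4.19], [0.11, 1.86], [-2.63, 2.63]. Speed limits (rad/s): [2.22, 2.22, 3.01, 3.01, 3.14, 3.14, 3.14].

### API

Orientations are given as a 3x3 rotation matrix whose columns are the frame's x, y, z axes.
In Python, from bench import * gives the robot as it stands. Calls block until the motion is done:
- reach(position, orientation): joint-space move of the TCP to a pose.
- movel(position, attitude=None, speed=0.15): straight line of the TCP; attitude=None keeps the orientation; speed is the mean speed in m/s.
- move_joints(angles): joint-space move.
- set_gripper(opening, newtons=None): opening from 0.0 (shut) to 1.0 (fully open); newtons is the grip in N (None keeps the last); returns when the fingers have stopped.
- sleep(seconds).
- ik(position, orientation): joint angles nearest the present ones, or None.
- state(): the state.
- capture(name): name is "side" or "top" or "wrist"; returns the picture (400x640x3 uint8, red, green, blue); there is no depth.
- camera_info(name): a dict with "intrinsics" (3x3 intrinsics, pixels), "dist" ([k1, k2, p1, p2, k3] as OpenCV has them; the pictures are not rectified), "origin" and "orientation" of the camera in the world; the wrist camera has in their place "tool_from_camera" (4x4, takes a point from camera to tool coordinates, whose origin is the TCP and whose axes are the flange's). Camera axes: x right, y down, z forward; pixel columns grow to the right and rows downward; lengths in m; the calibration is good to about 2 mm. A picture is of the moment at which its call begins: read the wrist's pose just before it. camera_info takes no time and is no camera call.
A pose or a line that the arm cannot do raises PlanningError and nothing moves.
- job_done(): hands the job in; it is judged then, once.
The state is a dict: "clock": time; "joint_positions": joint angles; "qvel": joint speeds; "tau": joint torques, N m; "position": TCP position; "tcp_rot": TCP orientation; "force": force on the tool from outside, world axes, zero at the start; "torque": the same for the moment, N m; "width": opening from 0.0 (shut) to 1.0 (fully open); "grip_force": force on a finger pad.
Only numpy, scipy, OpenCV 4.12 (cv2) and the standard library are available. Lean on these libraries where they do the work, as an engineer would, in place of code of your own. Each camera call takes 0.05 s, during which the arm holds its last target. There are 200 camera calls.

## Working session

There is one attempt and no reset: what is moved stays moved. The work goes in short steps, each a Python script; the robot and the scene stay as the last script left them, time stands still between calls to the robot, and variables do not carry over. Pictures are saved under pics/ and viewed, at most 10 in all, crops included, and the job is handed in when it is done.

```bash
mkdir -p pics; ls; python3 - <<'E'
from bench import *
import cv2
for n in ["side","top"]:
    im=capture(n); cv2.imwrite(f"pics/{n}0.png",im[:,:,::-1])
    c=camera_info(n); print(n,c["intrinsics"],c["dist"],c["origin"],c["orientation"])
print(camera_info("wrist")); s=state(); print(s["clock"],s["force"],s["tcp_rot"],s["position"])
E
```

```text
pics
side [[462.37113704   0.         318.78131214]
 [  0.         462.37113704 195.30268889]
 [  0.           0.           1.        ]] [-0.0978623  0.         0.         0.         0.       ] [-0.10378072  0.70544074  0.81287463] [[-0.7227924  -0.41067212  0.55580533]
 [-0.69105868  0.42602162 -0.58390365]
 [ 0.00300786 -0.80613522 -0.59172372]]
top [[518.33305505   0.         321.49558722]
 [  0.         518.33305505 197.47914744]
 [  0.           0.           1.        ]] [-0.09032826  0.          0.          0.          0.        ] [0.34494426 0.00439291 1.49183189] [[-0.01552144 -0.98979203  0.1416715 ]
 [-0.99982169  0.01688796  0.00844844]
 [-0.01075474 -0.14151511 -0.98987767]]
{'intrinsics': array([[348.37839857,   0.        , 314.38390353],
       [  0.        , 348.37839857, 192.36727953],
       [  0.        ,   0.        ,   1.        ]]), 'dist': array([-0.05334809,  0.        ,  0.        ,  0.        ,  0.        ]), 'tool_from_camera': array([[ 8.74024060e-04, -9.50019788e-01, -3.12188465e-01,
         7.99532262e-02],
       [ 9.99999339e-01,  1.06369034e-03, -4.37246757e-04,
        -3.60053619e-04],
       [ 7.47464927e-04, -3.12187876e-01,  9.50020090e-01,
        -1.21549360e-01],
       [ 0.00000000e+00,  0.00000000e+00,  0.00000000e+00,
         1.00000000e+00]])}
0.1 [-0.52903272  0.28148376 -0.05174382] [[ 9.22300296e-01  3.86473404e-01 -6.87028957e-04]
 [ 3.86473980e-01 -9.22299509e-01  1.21614595e-03]
 [-1.63638405e-04 -1.38717058e-03 -9.99999024e-01]] [ 0.27998527 -0.66835124  0.25248638]
```

View pics/side0.png

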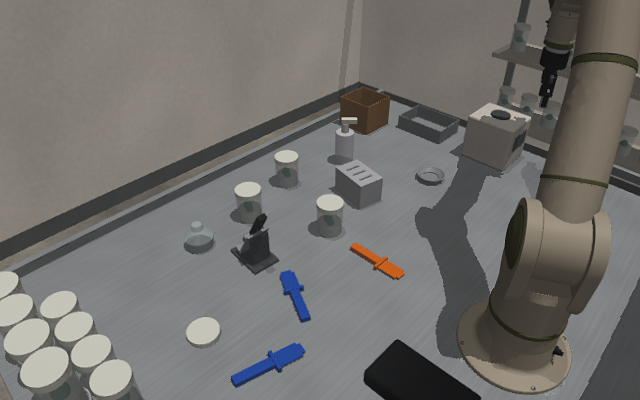

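View pics/top0.png

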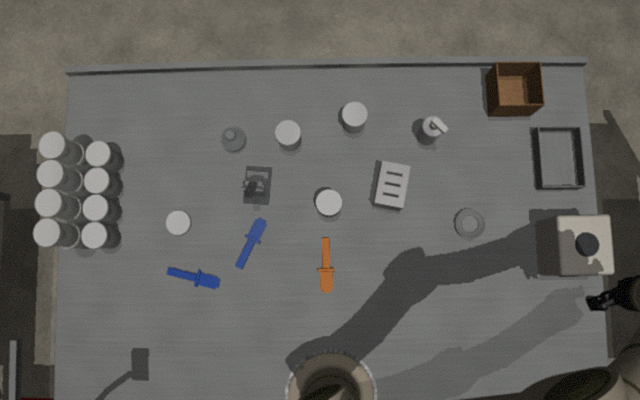

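Candidates for the spatula: black one leaning in the rest (top 253,185; side 258,235), blue ones (top 252,243 and 195,277), and an orange one (top 326,264). Only the black-handled one in the rest fits the description. The block is at top (392,185). I'll confirm the spatula with an enlarged crop.

```bash
python3 - <<'E'
import cv2,numpy as np
t=cv2.imread("pics/top0.png");s=cv2.imread("pics/side0.png")
f=lambda i,x,y,w,h:cv2.resize(i[y:y+h,x:x+w],(400,300),interpolation=cv2.INTER_CUBIC)
a=np.hstack([f(t,225,155,64,48),f(s,220,205,80,60)])
b=np.hstack([f(t,360,160,64,48),f(s,318,155,80,60)])
o=np.vstack([a,b]); o=cv2.convertScaleAbs(o,alpha=1.5)
cv2.imwrite("pics/crop1.png",o)
E
```

```text
(no output)
```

View pics/crop1.png

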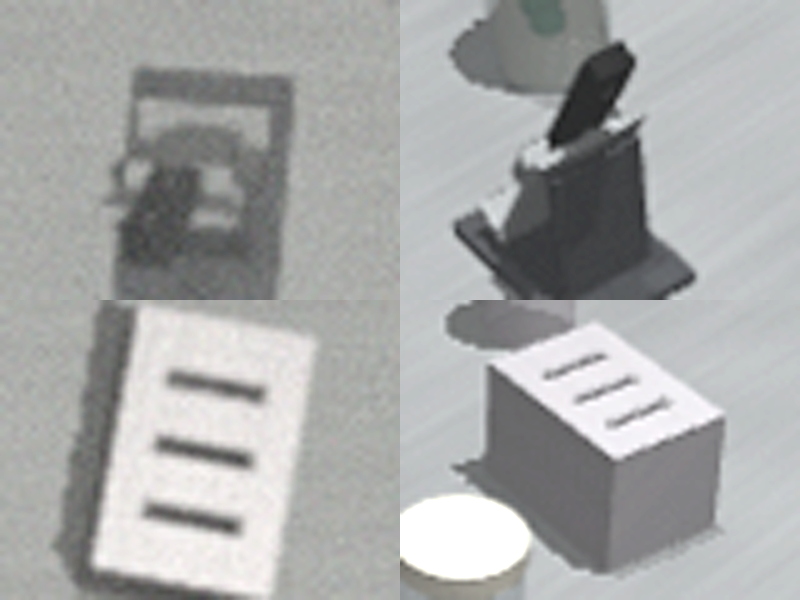

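The black spatula leans in the rest with its handle towards the robot, and the shoulder is at about top (255,185). The block's bright top shows three slots around top (392,185). Next: helpers, coarse fixes, and wrist views.

```bash
cat > h.py <<'E'
from bench import *
import numpy as np, cv2
def cam(name,st=None):
    c=camera_info(name)
    if name=="wrist":
        T=np.eye(4);T[:3,:3]=st["tcp_rot"];T[:3,3]=st["position"]
        T=T@c["tool_from_camera"];return c,T[:3,3],T[:3,:3]
    return c,np.array(c["origin"]),np.array(c["orientation"])
def rays(C,px):
    c,o,R=C
    p=cv2.undistortPoints(np.array(px,float).reshape(-1,1,2),c["intrinsics"],c["dist"]).reshape(-1,2)
    d=np.c_[p,np.ones(len(p))]@R.T
    return o,d/np.linalg.norm(d,axis=1)[:,None]
def onz(C,px,z):
    o,d=rays(C,px); return o+d*((z-o[2])/d[:,2])[:,None]
def tri(C1,p1,C2,p2):
    o1,d1=rays(C1,[p1]);o2,d2=rays(C2,[p2]);d1=d1[0];d2=d2[0]
    s=np.linalg.lstsq(np.c_[d1,-d2],o2-o1,rcond=None)[0]
    a=o1+s[0]*d1;b=o2+s[1]*d2
    return (a+b)/2,np.linalg.norm(a-b)
def proj(C,X):
    c,o,R=C
    r=cv2.Rodrigues(R.T)[0]
    return cv2.projectPoints(np.array(X,float).reshape(-1,1,3),r,-R.T@o,c["intrinsics"],c["dist"])[0].reshape(-1,2)
def down(yaw):  # tool down, tool x at azimuth yaw
    x=np.array([np.cos(yaw),np.sin(yaw),0]);z=np.array([0,0,-1.])
    return np.c_[x,np.cross(z,x),z]
def shot(name,fn):
    s=state();im=capture(name);cv2.imwrite(f"pics/{fn}.png",im[:,:,::-1]);np.savez(f"pics/{fn}.npz",p=s["position"],R=s["tcp_rot"])
    return im,cam(name,s)
E
python3 - <<'E'
from h import *
for n,roi in [("top",(360,150,70,70)),("side",(315,140,80,80))]:
    im=cv2.imread(f"pics/{n}0.png");C=cam(n);x,y,w,h=roi
    g=cv2.cvtColor(im,cv2.COLOR_BGR2GRAY)[y:y+h,x:x+w]
    m=(g>(145)).astype(np.uint8)
    m=cv2.morphologyEx(m,cv2.MORPH_CLOSE,np.ones((5,5)))
    k,_=cv2.findContours(m,0,2);k=max(k,key=cv2.contourArea)
    q=cv2.approxPolyDP(k,4,True).reshape(-1,2)+[x,y]
    M=cv2.moments(k);P=onz(C,q,.08);print(n,q.tolist(),P.round(4).tolist(),onz(C,[[M['m10']/M['m00']+x,M['m01']/M['m00']+y]],.08))
print(onz(cam("top"),[[252,186]],.09),onz(cam("side"),[[258,235]],.09),onz(cam("top"),[[257,185]],0.0))
E
```

```text
top [[383, 162], [375, 201], [402, 206], [409, 167]] [[0.6437, -0.1561, 0.08], [0.5347, -0.1305, 0.08], [0.5196, -0.2043, 0.08], [0.6284, -0.2279, 0.08]] [[ 0.58091218 -0.17973956  0.08      ]]
side [[336, 167], [360, 185], [382, 177], [358, 160]] [[0.645, -0.1538, 0.08], [0.5358, -0.1317, 0.08], [0.5161, -0.2058, 0.08], [0.6235, -0.2284, 0.08]] [[ 0.57793066 -0.17856019  0.08      ]]
[[0.58071322 0.20692177 0.09      ]] [[0.56905249 0.20694237 0.09      ]] [[0.59855386 0.20524091 0.        ]]
```

```bash
python3 - <<'E'
from h import *
movel([0.28,-0.669,0.36],speed=.3)
reach([0.58,-0.18,0.30],down(-0.21)); sleep(.3)
im,C=shot("wrist","wb"); 
reach([0.53,0.205,0.30],down(0)); sleep(.3)
shot("wrist","wr")
s=state();print(s["clock"],s["joint_positions"],s["force"],s["torque"])
a=cv2.imread("pics/wb.png");b=cv2.imread("pics/wr.png")
cv2.imwrite("pics/w2.png",np.vstack([a[60:360,:],b[60:360,:]]))
E
```

```text
4.825 [-0.36891951  0.3624565  -0.13424807  1.90546605  0.06178738  0.87763896
 -2.10583537] [-0.00774447  0.78930158  0.4410281 ] [ 0.00462481  0.01343081 -0.05460377]
```

View pics/w2.png

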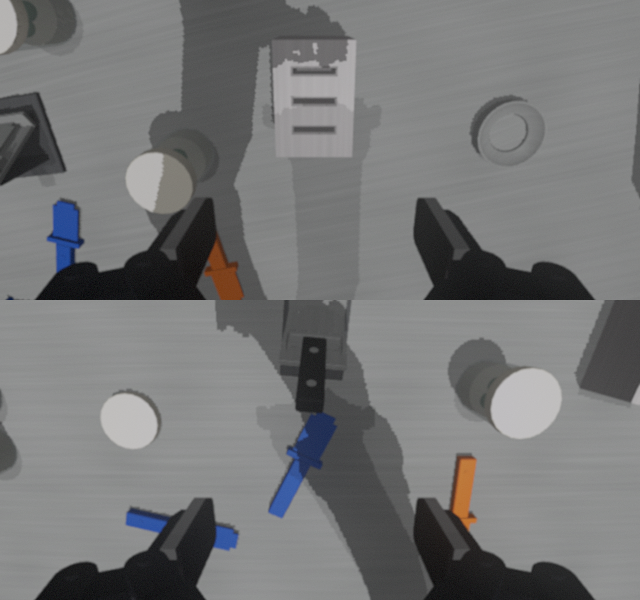

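Upper half: the three slots at wb (314,131), (314,161) and (314,189). Lower half: the black handle with its end towards the robot, wr (310,171), running to about (314,97) at the shoulder. Now measuring these.

```bash
cat >> h.py <<'E'
def load(fn):
    z=np.load(f"pics/{fn}.npz");return cv2.imread(f"pics/{fn}.png"),cam("wrist",{"tcp_rot":z["R"],"position":z["p"]})
E
python3 - <<'E'
from h import *
im,C=load("wb");g=cv2.cvtColor(im,cv2.COLOR_BGR2GRAY)
x0,y0=285,120;r=g[y0:205,x0:345]
m=(cv2.GaussianBlur(r,(3,3),0)<105).astype(np.uint8)
n,l,st,ce=cv2.connectedComponentsWithStats(m)
for i in range(1,n):
    if st[i,4]>80: print(st[i],(ce[i]+[x0,y0]).round(2),onz(C,[ce[i]+[x0,y0]],.08).round(4))
im,C=load("wr");g=cv2.cvtColor(im,cv2.COLOR_BGR2GRAY)
print("handle")
for y in range(94,176,4):
    xs=np.where(g[y,285:340]<45)[0]+285
    if len(xs): print(y,xs.min(),xs.max(),len(xs),g[y,xs.min()-2],g[y,xs.max()+2])
e=proj(C,[[0.585-.5*L,0.207,0.078+.866*L] for L in (0,.03,.062,.095)]);print(e)
E
```

```text
[  8   5  43   9 206] [315.   130.79] [[ 0.61   -0.1871  0.08  ]]
[  8  38  42   6 211] [313.33 160.91] [[ 0.5809 -0.1792  0.08  ]]
[  9  67  40   5 200] [313.5 189. ] [[ 0.5519 -0.1732  0.08  ]]
handle
98 304 316 13 74 46
102 303 325 23 76 78
106 303 325 22 73 77
110 302 325 14 74 72
114 302 324 23 72 66
118 301 324 24 79 67
122 301 324 24 79 72
126 300 324 25 67 74
130 299 325 27 58 52
134 299 325 27 53 55
138 299 324 26 85 56
142 299 323 14 73 72
146 298 323 19 82 81
150 298 323 26 74 71
154 297 323 27 83 70
158 297 323 27 75 70
162 297 323 27 79 73
166 297 322 26 80 72
170 300 321 22 57 63
174 318 318 1 57 46
[[311.97454658 105.65968269]
 [311.81089589 124.76926429]
 [311.61235935 148.11627039]
 [311.37619159 176.12469369]]
```

```bash
cat >> h.py <<'E'
def lean(yaw,t=np.pi/6): # tool R for spatula leaning t toward -x(yaw); tool z = -z_s
    u=np.array([np.cos(yaw),np.sin(yaw),0]);k=np.array([0,0,1.])
    zs=-np.sin(t)*u+np.cos(t)*k; xs=np.cos(t)*u+np.sin(t)*k
    return np.c_[xs,np.cross(-zs,xs),-zs],zs
E
python3 - <<'E'
from h import *
R,zs=lean(-.08)
g=np.array([.554,.209,.132])
for b in (.12,0): print(ik(g+zs*(b+.003),R))
print(ik(np.array([.58,-.18,.2]),down(-.21)))
reach(g+zs*.12,R);sleep(.3)
im,C=shot("wrist","wp");print(state()["clock"])
o=np.array([.585,.2066,.078]);print(proj(C,[o+zs*L for L in (0,.03,.062,.095)]))
E
```

```text
[ 0.0724065   0.5179899  -1.0983951   2.30678359  1.42544017  0.89242307
  2.58161188]
[-0.99909748  0.64714537  0.55583793  2.35517803  3.14391675  0.2036962
  0.87993618]
[ 0.21410413  0.52083341 -0.00963178  1.92675803  0.00749288  0.69403504
 -1.58080653]
9.05
[[314.9000906  171.70221169]
 [314.91841337 181.08334118]
 [314.94241583 193.40594475]
 [314.97389031 209.62274011]]
```

View pics/wp.png

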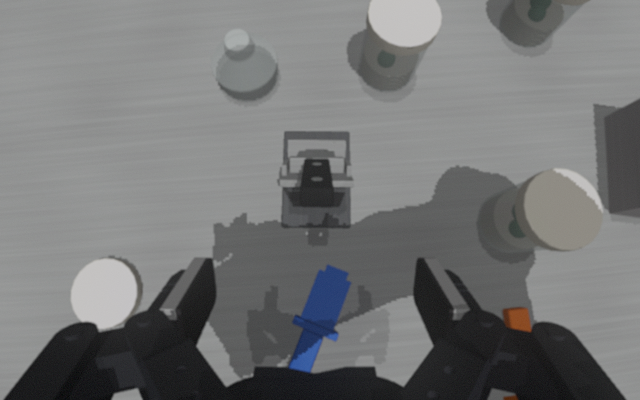

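Wrist view: handle at about (317,160–206), with the rest frame around it at (317,180). The end sits off my guess by about 10 px. I'll enlarge both views to pick matching end-face corners.

```bash
python3 - <<'E'
from h import *
a=load("wr")[0][90:180,270:360];b=load("wp")[0][125:235,270:360]
f=lambda i:cv2.convertScaleAbs(cv2.resize(i,(400,int(i.shape[0]*400/90)),interpolation=cv2.INTER_CUBIC),alpha=2.5)
a,b=f(a),f(b);a=np.pad(a,((0,b.shape[0]-a.shape[0]),(0,0),(0,0)))
cv2.imwrite("pics/c3.png",np.hstack([a,b]))
R,zs=lean(-.08);R2=R*[-1,-1,1];g=np.array([.56,.209,.135])
q0=state()["joint_positions"]
for b in (.12,.06,.003):
  for r in(R,R2): print(b,np.round(ik(g+zs*b,r),2))
print(np.round(ik(np.array([.58,-.18,.2]),down(-.21+np.pi)),2),np.round(ik(np.array([.58,-.18,.2]),down(-.21)),2))
E
```

```text
0.12 [ 0.08  0.53 -1.1   2.29  1.43  0.9   2.6 ]
0.12 [-1.17  0.38  0.62  2.36  1.14  0.13 -0.25]
0.06 [ 0.04  0.64 -1.03  2.29  1.58  0.92  2.5 ]
0.06 [ 0.08  0.68 -1.1   2.29  1.58  0.98 -0.63]
0.003 [ 0.02  0.74 -0.95  2.28  1.72  0.93  2.43]
0.003 [ 0.1   0.82 -1.1   2.28  1.71  1.06 -0.67]
[ 0.46  0.54 -0.37  1.91  0.28  0.74  1.29] [-0.43  0.8   1.11  1.97 -0.89  0.97 -0.66]
```

View pics/c3.png

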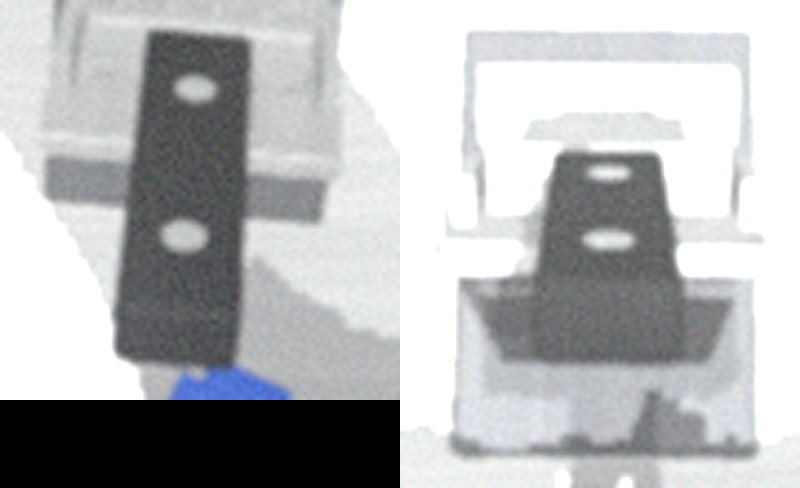

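Both crops show two rivets on the handle's broad face, plus the end-face edges. I'll triangulate those.

```bash
python3 - <<'E'
from h import *
A=load("wr")[1];B=load("wp")[1];k=90/400
pa={'r1':(195,88),'r2':(184,236),'etl':(118,310),'etr':(240,318),'ebl':(114,354),'ebr':(234,366)}
pb={'r1':(208,173),'r2':(208,240),'etl':(139,277),'etr':(283,279),'ebl':(134,361),'ebr':(285,361)}
P={}
for n in pa:
    a=np.array(pa[n])*k+[270,90]-.4;b=np.array(pb[n])*k+[270,125]-.4
    P[n],e=tri(A,a,B,b);print(n,P[n].round(4),round(e,4))
d=P['r1']-P['r2'];print(np.linalg.norm(d),d/np.linalg.norm(d))
E=(P['etl']+P['etr']+P['ebl']+P['ebr'])/4;print("end",E,np.linalg.norm(P['etl']-P['etr']),np.linalg.norm(P['etl']-P['ebl']))
d=P['r1']-(P['etl']+P['etr'])/2;print(d/np.linalg.norm(d),np.linalg.norm(d))
# top camera handle rays for cross-check
T=cam("top");S=cam("side");print("top",proj(T,[E,P['r1']]),"side",proj(S,[E,P['r1']]))
E
```

```text
r1 [0.5843 0.2055 0.106 ] 0.0001
r2 [0.5616 0.2075 0.1459] 0.0
etl [0.5523 0.2184 0.1646] 0.0002
etr [0.5506 0.1977 0.1634] 0.0002
ebl [0.5419 0.22   0.1541] 0.0003
ebr [0.54   0.1982 0.1554] 0.0007
0.04593872547974931 [ 0.49352491 -0.04249397 -0.86869294]
end [0.54620406 0.2085637  0.15938752] 0.02078857736942564 0.014793097665040129
[ 0.49209435 -0.03770879 -0.86972478] 0.06669480551130438
top [[247.5136212  194.71958686]
 [251.68131846 183.74087729]] side [[261.68888919 216.72949499]
 [253.78511173 226.6679431 ]]
```

Checks out: lean is 30°, yaw −0.081, and the end is 0.159 high (0.160 expected). The grip point is (0.5626, 0.2073, 0.131). Grasping with the half-turned tool, which keeps joint 7 mid-range.

```bash
python3 - <<'E'
from h import *
R,zs=lean(-.081);R=R*[-1,-1,1]
g=np.array([.5626,.2073,.131])
reach(g+zs*.085,R);print(state()["clock"],np.round(state()["joint_positions"],2))
movel(g+zs*.003,R,speed=.08);sleep(.2);f0=state()["force"];print(f0)
set_gripper(0,60);sleep(.2);s=state();print(s["clock"],s["width"],s["width"]*85,s["grip_force"],s["force"]-f0,(s["position"]-g-zs*.003))
movel(g+zs*.003+[0,0,.13],speed=.1);sleep(.2)
s=state();print(s["clock"],s["width"]*85,s["force"]-f0,np.round(s["joint_positions"],2))
for h in (.22,.3):
  for y in (-.215,-.215+np.pi):
    q=ik([.581,-.18,h],down(y));print(h,y,None if q is None else np.round(q,2))
shot("side","sg");im=cv2.imread("pics/sg.png")[120:300,160:400];cv2.imwrite("pics/sgc.png",cv2.resize(im,None,fx=3,fy=3))
E
```

```text
11.7333 [ 0.08  0.63 -1.1   2.3   1.53  0.95 -0.61]
[ 1.15002508  0.40299178 -0.08799941]
13.9083 0.24630354054795284 20.93580094657599 58.49491596221924 [-3.71005643 -1.98237743  4.68789938] [-3.20968471e-05 -1.20365979e-04  9.64330292e-05]
15.5583 20.90099122410358 [-1.6912702  -0.73027403 -1.20513243] [ 0.18  0.55 -1.12  2.17  1.37  0.9  -0.34]
0.22 -0.215 [ 0.21  0.5  -0.    1.91  0.    0.74 -1.58]
0.22 2.9265926535897933 [ 0.87  0.72 -1.07  1.87  0.74  1.02  0.84]
0.3 -0.215 [ 0.34  0.42 -0.19  1.82  0.09  0.92 -1.68]
0.3 2.9265926535897933 [ 0.85  0.58 -0.98  1.79  0.54  1.08  1.02]
```

View pics/sgc.png

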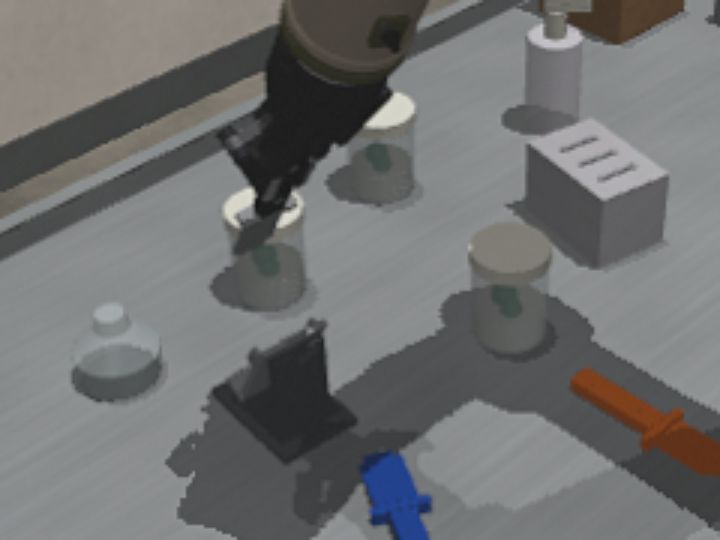

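The spatula is held at 20.9 mm width and clear of the rest; the blade shows at about (260,230) in the crop. Next: hover over the middle slot and check the alignment by camera.

```bash
python3 - <<'E'
from h import *
yaw=-.217;c=np.array([.5809,-.1798,0])
reach(c+[0,0,.32],down(yaw));print(state()["clock"],np.round(state()["joint_positions"],2))
movel(c+[0,0,.217],speed=.12);sleep(.3)
s=state();print(s["clock"],s["force"],s["torque"],s["position"]-c)
shot("side","sh");shot("top","th");shot("wrist","wh")
f=lambda i,x,y,w,h:cv2.convertScaleAbs(cv2.resize(i[y:y+h,x:x+w],(400,300),interpolation=cv2.INTER_CUBIC),alpha=1.5)
a,b,w=[cv2.imread(f"pics/{n}.png") for n in("sh","th","wh")]
cv2.imwrite("pics/hc.png",np.vstack([np.hstack([f(a,318,130,80,60),f(b,350,155,80,60)]),np.hstack([f(w,234,80,160,120),f(a,338,150,40,30)])]))
e=down(yaw)[:,1]
print("side tip/slot",proj(cam("side"),[c+[0,0,.092]+e*.012,c+[0,0,.092]-e*.012,c+[0,0,.08],c+[0,0,.152]]))
print("wrist tip",proj(cam("wrist",s),[c+[0,0,.092]+e*.012,c+[0,0,.092]-e*.012,c+[0,0,.08]]))
E
```

```text
17.0667 [ 0.34  0.4  -0.19  1.79  0.09  0.96 -1.67]
18.375 [-0.1932514  -0.35108947 -0.82246787] [-0.03259783  0.03479787  0.01985397] [ 1.46668744e-04 -7.81798861e-05  2.17500147e-01]
side tip/slot [[362.0881746  167.12359919]
 [355.47411115 169.63837912]
 [358.57295782 171.87369342]
 [359.93623958 150.32427822]]
wrist tip [[330.7648642  190.78210886]
 [298.57161538 190.75385615]
 [314.66106002 186.02761133]]
```

View pics/hc.png

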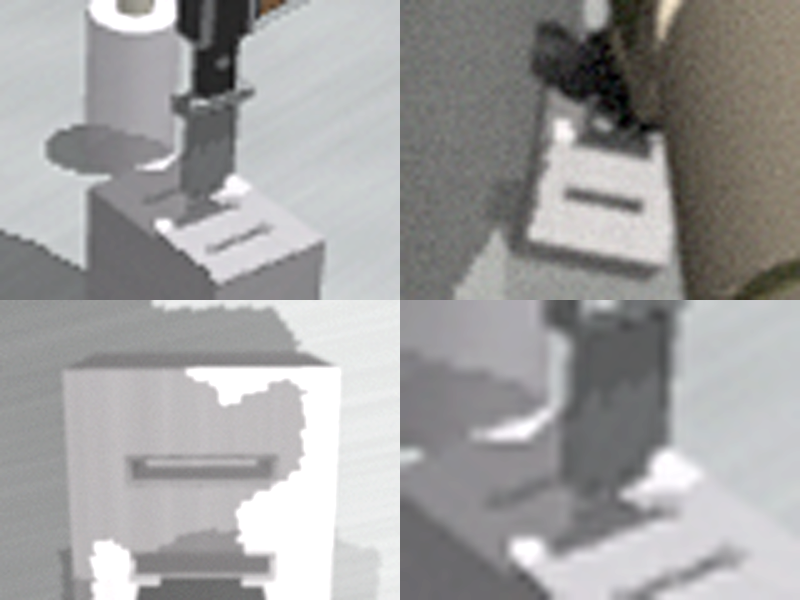

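The blade tip sits over the middle slot; in the wrist image the slot is at (315,186) and was predicted at (314.7,186). Now feeling the slots in 1 mm guarded steps.

```bash
cat >> h.py <<'E'
yaw=-.217;c=np.array([.5809,-.1798,0]);R0=down(yaw)
bx=np.array([np.cos(yaw),np.sin(yaw),0]);by=np.array([-np.sin(yaw),np.cos(yaw),0])
def feel(off,d0,d1,lim=5,step=.001,base=None,sp=.03,adj=np.zeros(3)):
    """lower tip from depth d0 to d1 below block top at block-x off; stop on contact"""
    p=c+bx*off+adj; f0=state()["force"] if base is None else base; log=[]
    d=d0
    while d<d1-1e-6:
        d=min(d+step,d1); movel(p+[0,0,.205-d],R0,speed=sp)
        s=state();f=s["force"]-f0; log.append((round(d*1e3,1),*np.round([f@bx,f@by,f[2]],1)))
        if np.abs(f).max()>lim: break
    return d,f,log
E
python3 - <<'E'
from h import *
t=state()["clock"]
d,f,log=feel(0,-.012,.022,step=.002)
print(d,f,log[::3],log[-1],state()["clock"]-t)
if np.abs(f).max()<=5:
    d,f,log=feel(0,.022,.037,base=state()["force"]-f)
    print(d,f,log,state()["clock"])
E
```

```text
0.022 [-0.58503482 -0.56817203  0.16023692] [(-10.0, np.float64(0.7), np.float64(-0.7), np.float64(-0.2)), (-4.0, np.float64(-0.2), np.float64(-0.3), np.float64(1.1)), (2.0, np.float64(0.8), np.float64(-0.5), np.float64(-0.4)), (8.0, np.float64(0.6), np.float64(0.4), np.float64(0.3)), (14.0, np.float64(0.3), np.float64(-0.2), np.float64(0.8)), (20.0, np.float64(0.2), np.float64(-1.2), np.float64(0.5))] (22.0, np.float64(-0.4), np.float64(-0.7), np.float64(0.2)) 4.25
0.03400000000000001 [-1.47158447 -1.00924276  6.81834544] [(23.0, np.float64(-0.1), np.float64(-0.7), np.float64(1.1)), (24.0, np.float64(-0.4), np.float64(-0.8), np.float64(1.3)), (25.0, np.float64(1.0), np.float64(-1.2), np.float64(0.4)), (26.0, np.float64(-0.3), np.float64(-0.1), np.float64(1.3)), (27.0, np.float64(-0.1), np.float64(-0.3), np.float64(1.2)), (28.0, np.float64(-0.1), np.float64(-1.2), np.float64(-0.2)), (29.0, np.float64(0.6), np.float64(-0.3), np.float64(1.7)), (30.0, np.float64(0.8), np.float64(0.1), np.float64(0.6)), (31.0, np.float64(0.9), np.float64(-0.9), np.float64(0.2)), (32.0, np.float64(1.6), np.float64(-0.8), np.float64(1.4)), (33.0, np.float64(0.7), np.float64(0.4), np.float64(-0.3)), (34.0, np.float64(-1.2), np.float64(-1.3), np.float64(6.8))] 25.775
```

The middle slot has a floor at about 33 mm (contact 6.8 N). Withdrawing and trying x = −30.

```bash
cat >> h.py <<'E'
def probe(off,adj=np.zeros(3)):
    p=c+bx*off+adj
    movel(p+[0,0,.205+.003],R0,speed=.1);sleep(.2)
    b=np.mean([state()["force"] for _ in range(1)],axis=0)
    for a,e,st in [(-.003,.007,.002),(.007,.022,.005),(.022,.027,.001),(.027,.031,.002),(.031,.036,.001),(.036,.057,.003)]:
        d,f,log=feel(off,a,e,step=st,base=b,adj=adj)
        print(log)
        if np.abs(f).max()>5: return d,f,b
    return d,f,b
E
python3 - <<'E'
from h import *
movel(c+[0,0,.205+.006],R0,speed=.1); print(state()["clock"])
print(probe(-.03)); s=state();print(s["clock"],s["width"]*85,s["torque"])
E
```

```text
26.325
[(-1.0, np.float64(0.4), np.float64(-1.1), np.float64(0.3)), (1.0, np.float64(0.4), np.float64(-0.9), np.float64(0.8)), (3.0, np.float64(0.0), np.float64(-1.1), np.float64(-0.1)), (5.0, np.float64(-0.0), np.float64(0.1), np.float64(0.2)), (7.0, np.float64(0.2), np.float64(-1.8), np.float64(0.2))]
[(12.0, np.float64(-0.1), np.float64(-1.4), np.float64(-0.5)), (17.0, np.float64(-0.1), np.float64(-0.7), np.float64(-0.1)), (22.0, np.float64(-0.6), np.float64(-1.3), np.float64(0.5))]
[(23.0, np.float64(0.6), np.float64(-0.9), np.float64(0.2)), (24.0, np.float64(1.0), np.float64(-0.5), np.float64(0.9)), (25.0, np.float64(-0.1), np.float64(-0.5), np.float64(0.4)), (26.0, np.float64(-0.2), np.float64(-1.3), np.float64(0.3)), (27.0, np.float64(-0.2), np.float64(-1.1), np.float64(1.0))]
[(29.0, np.float64(-0.4), np.float64(-1.9), np.float64(0.1)), (31.0, np.float64(0.4), np.float64(-1.3), np.float64(-0.2))]
[(32.0, np.float64(1.1), np.float64(-0.9), np.float64(0.1)), (33.0, np.float64(-0.7), np.float64(-0.3), np.float64(1.0)), (34.0, np.float64(-0.3), np.float64(-1.1), np.float64(0.2)), (35.0, np.float64(0.0), np.float64(-1.1), np.float64(0.6)), (36.0, np.float64(0.6), np.float64(-1.9), np.float64(0.0))]
[(39.0, np.float64(0.4), np.float64(-1.3), np.float64(0.4)), (42.0, np.float64(0.2), np.float64(-2.0), np.float64(0.3)), (45.0, np.float64(-0.3), np.float64(-1.4), np.float64(0.5)), (48.0, np.float64(0.4), np.float64(-0.8), np.float64(0.6)), (51.0, np.float64(0.7), np.float64(-1.4), np.float64(-0.7)), (54.0, np.float64(-0.4), np.float64(-0.3), np.float64(-0.0)), (57.0, np.float64(0.2), np.float64(-1.2), np.float64(1.2))]
(0.057, array([-0.09116884, -1.15999077,  1.22011231]), array([ 0.17814115,  0.97764219, -1.09436041]))
33.925 21.2173015240009 [-0.02072909 -0.00939232  0.03033298]
```

Depth is 57 mm with no contact, so this slot takes the whole blade. Seating it gently until the shoulder touches, then releasing and checking.

```bash
python3 - <<'E'
from h import *
b=np.array([.18,.98,-1.09])
d,f,log=feel(-.03,.057,.066,step=.001,base=b,lim=8);print(log)
sleep(.2);s=state();print(s["force"]-b,s["torque"],s["position"][2])
set_gripper(.6);sleep(.2);print(state()["clock"],state()["force"])
p=state()["position"];movel(p+[0,0,.14],speed=.15)
reach(c-bx*.10+[0,0,.33],R0);sleep(.3)
s=state();print(s["clock"],s["force"]);shot("wrist","wf");shot("side","sf")
a,w=cv2.imread("pics/sf.png"),cv2.imread("pics/wf.png")
f=lambda i,x,y,w,h:cv2.convertScaleAbs(cv2.resize(i[y:y+h,x:x+w],(400,400),interpolation=cv2.INTER_CUBIC),alpha=1.5)
cv2.imwrite("pics/fin.png",np.hstack([f(a,318,120,80,80),f(w,215,40,200,200)]))
q=c-bx*.03
print("side",proj(cam("side"),[q+[0,0,.175],q+[0,0,.084]+by*.024,q+[0,0,.084]-by*.024]),proj(cam("wrist",s),[q+[0,0,.175]]))
E
```

```text
[(58.0, np.float64(-0.6), np.float64(0.1), np.float64(-0.5)), (59.0, np.float64(-0.4), np.float64(-1.2), np.float64(0.1)), (60.0, np.float64(0.3), np.float64(-1.3), np.float64(-0.0)), (61.0, np.float64(-3.3), np.float64(0.0), np.float64(8.5))]
[-1.93477893 -0.66634142  8.69070912] [ 0.12881192  0.49064322 -0.05417971] 0.14475823078768482
35.725 [ 0.16024474 -0.23572056 -0.63571272]
37.5417 [ 0.20542653 -0.32831428 -0.14405053]
side [[367.19317052 147.75470359]
 [358.45514833 178.18372702]
 [371.7263957  172.97336071]] [[315.032998    91.97558559]]
```

View pics/fin.png

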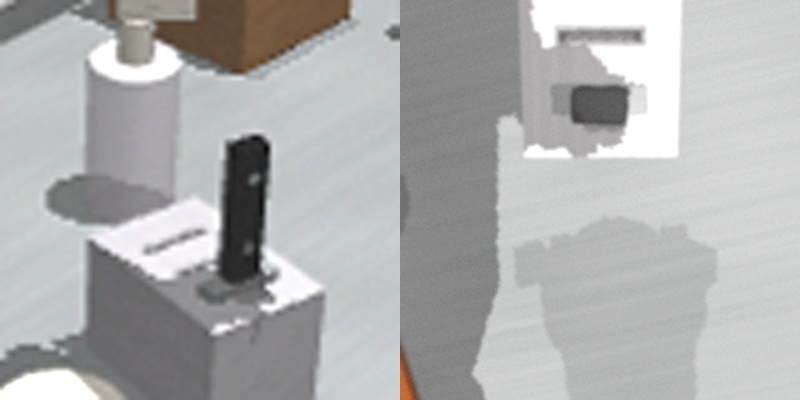

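The spatula stands upright with its shoulder on the block. The handle end is at side (367.6,147.5) and was predicted at (367.2,147.8); contact came at 60–61 mm, as it should when home. The gripper is clear, so I'm handing in.

```bash
python3 -c "
from bench import *
print(job_done(),state()['clock'])"
```

```text
the job is handed in; nothing more can be done
the job is handed in; nothing more can be done
```

The spatula is standing in the slot at x = −30 with its shoulder down on the block (contact at 60–61 mm, under 10 N); the job was handed in at about 37.5 s with the gripper clear and nothing else touched.

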